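# Refit the tongued cover board of the bench tool well

### The arm

A 6-joint arm with a two-finger parallel gripper is mounted at the origin on the work surface. World frame = base frame: x ahead of the robot, y to its left, z up, the work surface at z = 0. Lengths are in m, angles in degrees, forces in N, time in s.
With the tool pointing down it reaches from about 0.25 to 0.725 m from the base axis. Payload 9.7 kg.
Tool frame: the origin (TCP) lies between the finger pads; the fingertips stand 19 mm ahead of it and the grasp point (between the pads) is the TCP; z points along the fingers, y is the line along which they close (so a half turn about z gives the same grasp; the last joint's range is limited). The gripper opens to 85 mm and grips with 20 to 120 N. Pads are 22 mm wide; open, the fingers measure 114 mm over their backs; the gripper's body (76 mm by 85 mm) begins 54 mm behind the grasp point. The pads swing forward as they close: fully open they stand 13 mm farther back than shut.
Start: joints at [66.807, 4.979, 10.078, 95.1, 0, 90], TCP at [0.217, 0.506, 0.25] pointing down, gripper open.
Joint ranges: [-179.16, 179.16], [-48.56, 103.87], [-65.8, 70.77], [-126.05, 130.52], [-82.76, 87.17], [-180, 180]. Speed limits (degrees/s): [127.2, 127.2, 147.25, 180, 180, 180].

### API

Orientations are given as [roll, pitch, yaw] about the fixed x, y, z axes, in that order (R = Rz(yaw) Ry(pitch) Rx(roll)).
In Python, from workcell import telemetry, camera, calibration, workorder gives the robot as it stands.
- The arm moves only by the tool play_rows, never from a script. Its argument "increments" is a list of rows, each a list of 3 entries, a list of its own where there are three numbers: the shift along the tool's x, y, z in mm, then the turn, a rotation vector about the tool's x, y, z in degrees, then the closure, from 0 (fully open) to 1 (shut). In form: [[[x, y, z], [ax, ay, az], jaw], ...]. A call has 1 to 20 rows; each row is the pose to reach, as a shift and turn from the pose commanded when the call began, along the tool's axes at that moment; what a row does not reach only later rows make up. A row lasts 1/10 s, in which the tool goes at most 50 mm and 8.59 degrees, less where a joint would pass 70% of its speed; a pose out of reach is approached as far as the arm can. A call with a gripper value outside its range is refused whole. The fingers move at their own pace and stop on an object; "grip_force" is the grip in N (left out, the last holds). Time passes only in rows, so rows that repeat a pose let the fingers close. It gives the time, the measured TCP pose, the force, the opening and the grip force at its end, in the units of the state.
- telemetry.get_obs(): the state, without advancing time (a new reading comes with each control period).
- camera(name): name is "scene" or "top" or "wrist"; returns (picture, depth): 420x560x3 uint8, red, green, blue; 420x560 float32, m along the optical axis (not along the pixel's ray), 0 where there is no reading.
- calibration(name): a dict with "vertical_fov" (degrees; the focal length in pixels is half the picture's height over the tangent of half this angle, whatever the lens; pixels are square), "cx", "cy" (the principal point, pixels), "k1" (the pictures are not rectified: a ray, as slopes to the right and down, at radius r is drawn at 1 + k1 r^2 times it, then the intrinsics apply), "rvec" (rotation vector, rad) and "tvec" (3), from world to camera coordinates, as OpenCV has them; the wrist camera has in their place "hand_eye" (4x4, takes a point from camera to tool coordinates, whose origin is the TCP and whose axes are the flange's). Camera axes: x right, y down, z forward; pixel columns grow to the right and rows downward; lengths in m; the calibration is good to about 2 mm. A picture is of the moment at which its call begins: read the wrist's pose just before it. calibration takes no time and is no camera call.
- workorder.job_done(): hands the job in; it is judged then, once.
The state is a dict: "time": time; "q": joint angles; "qd": joint speeds; "joint_efforts": joint torques, N m; "ee_pos": TCP position; "tcp_rot": TCP orientation; "wrist_force": force on the tool from outside, world axes, zero at the start; "torque": the same for the moment, N m; "opening": finger opening in m; "grasp_force": force on a finger pad.
Only numpy, scipy, OpenCV 4.12 (cv2) and the standard library are available. Lean on these libraries where they do the work, as an engineer would, in place of code of your own. Each camera call takes 0.05 s, during which the arm holds its last target. There are 200 camera calls.

### The job

Close the tool well on the bench: take the loose white cover board by its blue grip bar, angle its tongue into the groove under the lip of the brown plank with the board's round edge held up, then lower it flat until it is locked down under the spring roller, its shoulder pushed up snug to the plank and its ends in line with the plank's. Do not force the joint, leave the other things on the bench where they are, and let go.

Things in the scene. Friction and masses are not known exactly. Their poses are not given: they have to be found in the camera images.
- deck: Tool well fixed on the bench, red rail to the robot, 218 mm in x, 230 mm in y. Origin: on the bench, mid-width, in the plane of the brown plank's lip face; x points from the plank to the red rail, z up. Plank: x -80 to 0, top z 48 mm. Ledges at z 30: x -13 to 13 and 78 to 104. Red rail: x 104 to 138, top z 44. Seated, the board's origin is at x 50, y 0, z 30 mm here, axes parallel.
- groove (a point): Middle of the groove mouth: deck x 0, y 0, z 36.25 mm, deck axes. The groove runs the plank's whole 230 mm width, goes 13 mm deep (to x -13) and is open from z 30 to 42.5; the lip above it is 5.5 mm thick; its floor runs on as the near ledge to x +13. The joint must never take more than 45 N.
- roller (a point): Spring roller catch on the middle of the red rail: this point is the roller's axis at rest, deck x 99, y 0, z 50.5 mm, deck axes. Steel, 12 mm in diameter, 50 mm long along y. It yields to +x only, under 4 N plus 0.5 N per mm, up to 12 mm, then springs back over the board's round edge; passing it takes about 8 N down at that edge. Black housing behind: x 118 to 136, top z 56 mm.
- board: Loose white board, 220 mm long (y), 100 mm wide (x, without tongue), 18 mm thick, about 0.3 kg. Origin: centre of the underside of those 100 mm; z up. Square shoulder at x -50, full-round edge (radius 9) at x +50. It goes in only angled, +x edge up 15 to 25 degrees, sliding some 6 mm further in as it is lowered. Flat, it has 4 mm of play in x and must be pushed to the lip.
- tongue (a point): Middle of the board's tongue tip: board x -60, y 0, z 8 mm, board axes. The brown tongue runs the board's whole length, stands 10 mm out of the shoulder (x -50 to -60) and is 6 mm thick (z 5 to 11), with a rounded tip.
- grip (a point): Fixed point on the board, x 0, y 0, z 34 mm, board axes: the middle of the two slots in which the blue grip bar is clamped. The bar, 18 mm wide in x, 80 mm long in y, z 18 (board top) to 50 mm, is clamped fast anywhere within 10 mm either way of the point in x; its place is not reported: see it or allow for it by feel. It does not slip under 30 N.
- wrench: steel open-ended wrench, 160 mm long, lying on the bench; bystander
- jar: amber glass jar with a red cap, 60 mm in diameter, 80 mm high, standing; origin at the centre of its underside; bystander
- pipe: dark steel pipe offcut, 52 mm in diameter, 60 mm high, standing on end; origin at the centre of its underside; bystander
Not all that is in view belongs to the job. There is more than one size of the board; the job needs the larger.

How it is judged (in metres and radians):
On the way:
1. the tongue is in the groove, at least 4 mm under the lip, while the board is still angled by more than 7 degrees (x of tongue in the frame of deck between -0.016 and -0.004 m and z of tongue in the frame of deck between 0.028 and 0.0425 m and angle between the z axis of board and the z axis of deck, either way round above 0.122 rad and y of tongue in the frame of deck between -0.05 and 0.05 m), for 0.1 s.
At the end, for the whole second after the job is handed in: The board lies flat in the well (within 2 mm in height and 0.03 rad), locked under the roller, its tongue in the groove with less than 2 mm of gap at the shoulder, ends in line with the plank within 10 mm, at rest; wrench, jar and pipe within 30 mm of where they were (x of board in the frame of deck between 0.046 and 0.052 m and y of board in the frame of deck between -0.01 and 0.01 m and z of board in the frame of deck between 0.027 and 0.032 m and angle between the z axis of board and the z axis of deck, either way round below 0.03 rad and angle between the x axis of board and the x axis of deck, either way round below 0.03 rad and x of tongue in the frame of deck below -0.006 m and linear speed of board below 0.02 m/s and distance of each of wrench, jar, pipe from where it was at the start of the episode below 0.03 m); the robot touches nothing.
It fails at once if the joint is forced: more than 45 N between the board and the tool well (contact force between board and deck above 45 N).
It fails at once if the wrench, the jar or the pipe is shifted by more than 30 mm or knocked over (distance of any of wrench, jar, pipe from where it was at the start of the episode above 0.03 m or angle between any of jar, pipe's own z axis and vertical above 0.5 rad).
It also fails if it takes over 67 s, if anything falls off the work surface, if the arm or the gripper's body presses on something with over 40 N, if the wrist force passes 120 N, or if a joint passes its speed limit or range.

## Working session

There is one attempt and no reset: what is moved stays moved. The work goes in short steps, Python scripts to look and compute and a tool call to move; the robot and the scene stay as the last step left them, time stands still between calls to the robot, and variables do not carry over. Pictures are saved under pics/ and viewed, at most 10 in all, crops included, and the job is handed in when it is done.

Besides the shell and the picture viewer there is one more tool, called after "Emit:" as name([rows], argument=value, ...), one row to a line, values as JSON. play_rows: Moves the arm, as the interface text tells. Its arguments: {"type":"object","properties":{"increments":{"type":"array"},"grip_force":{"type":"number"}},"required":["increments"]}

```bash
mkdir -p pics
cat > h.py <<'E'
import numpy as np, cv2
from scipy.spatial.transform import Rotation as R
from workcell import telemetry, camera, calibration, workorder
def K(c,shape=(420,560)):
    f=shape[0]/2/np.tan(np.radians(c["vertical_fov"])/2)
    return f
def pose(o):
    T=np.eye(4);T[:3,:3]=R.from_euler('xyz',o["tcp_rot"],degrees=True).as_matrix();T[:3,3]=o["ee_pos"];return T
def c2w(name,o=None):
    c=calibration(name)
    if name=="wrist": return pose(o)@np.array(c["hand_eye"])
    T=np.eye(4);T[:3,:3]=cv2.Rodrigues(np.array(c["rvec"],float))[0];T[:3,3]=np.ravel(c["tvec"]);return np.linalg.inv(T)
def slopes(name,uv):
    c=calibration(name);f=K(c);uv=np.asarray(uv,float)
    d=(uv-[c["cx"],c["cy"]])/f; s=d.copy()
    for _ in range(20): s=d/(1+c["k1"]*(s**2).sum(-1,keepdims=True))
    return s
def cloud(name,depth,T):
    v,u=np.mgrid[0:420,0:560]; s=slopes(name,np.stack([u,v],-1))
    P=np.concatenate([s*depth[...,None],depth[...,None]],-1)
    return P@T[:3,:3].T+T[:3,3]
def snap(name):
    o=telemetry.get_obs(); T=c2w(name,o); im,d=camera(name); 
    n=f"pics/{name}_{o['time']:.2f}"
    cv2.imwrite(n+".png",im[...,::-1]); W=cloud(name,d,T); W[d==0]=np.nan; np.savez(n+".npz",im=im,d=d,W=W,T=T); print(n); return im,d,W,T
E
python3 - <<'E'
from h import *
o=telemetry.get_obs();print(o)
for n in("scene","top","wrist"):print(calibration(n));snap(n)
E
```

```text
{'time': 0.0, 'q': array([ 6.68046378e+01,  5.01138592e+00,  1.00330052e+01,  9.50982252e+01,
       -6.76868240e-04,  9.00012689e+01]), 'qd': array([ 0.17221537, -0.00235062, -0.02402778,  0.03648247, -0.09436881,
       -0.0280906 ]), 'joint_efforts': array([ 2.38837119e-04, -5.20383918e+01,  4.64801002e+01,  1.64500420e-02,
       -7.55460292e-05, -9.87996202e-06]), 'ee_pos': array([0.21655027, 0.50535463, 0.24956732]), 'tcp_rot': array([-1.79923394e+02,  6.78564226e-04,  1.56803370e+02]), 'wrist_force': array([ 0.19671174, -0.5428504 , -0.3198769 ]), 'torque': array([ 0.0021595 ,  0.03398265, -0.01250103]), 'grasp_force': 0.0, 'opening': 0.08558319723753093}
{'vertical_fov': 47.12542579215636, 'cx': 283.8405407584621, 'cy': 209.5138278368391, 'k1': -0.03916764338514965, 'rvec': array([ 1.92734739,  1.44077261, -0.60914104]), 'tvec': array([-0.14784673, -0.33488932,  1.26557942])}
pics/scene_0.00
{'vertical_fov': 47.09039272268144, 'cx': 276.6088206999573, 'cy': 210.51883264248355, 'k1': -0.06674190121289324, 'rvec': array([ 2.14112069, -2.17788955,  0.09204962]), 'tvec': array([5.10174495e-04, 5.58045813e-01, 9.72010655e-01])}
pics/top_0.05
{'vertical_fov': 69.7597908695583, 'cx': 275.679167378963, 'cy': 209.62096407235492, 'k1': -0.05365981316745727, 'hand_eye': array([[-5.52907521e-04, -9.51427660e-01, -3.07871894e-01,
         7.82472790e-02],
       [ 9.99999833e-01, -5.77745639e-04, -1.04726905e-05,
        -5.59841722e-04],
       [-1.67907637e-04, -3.07871848e-01,  9.51427820e-01,
        -1.24280225e-01],
       [ 0.00000000e+00,  0.00000000e+00,  0.00000000e+00,
         1.00000000e+00]])}
pics/wrist_0.10
```

View pics/top_0.05.png

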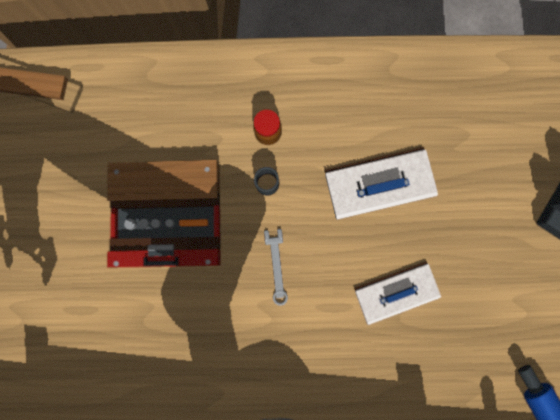

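View pics/scene_0.00.png

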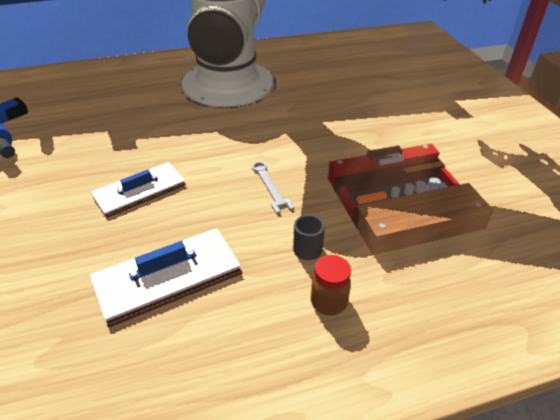

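The top view shows the deck at (165,213), with the plank at the far side and the red rail with roller nearer the robot. The large board is at (382,183) with its tongue edge away from the robot. The small board is at (398,293), the jar at (267,122), the pipe at (266,181) and the wrench at (277,265).

Run:
```python
from h import *
def rect(P):
    r=cv2.minAreaRect((P[:,:2]*1000).astype(np.float32)); return r
for n in("top_0.05","scene_0.00"):
    z=np.load(f"pics/{n}.npz");im=z['im'].astype(int);W=z['W'];r,g,b=im[...,0],im[...,1],im[...,2]
    X,Y,Z=W[...,0],W[...,1],W[...,2]
    hsv=cv2.cvtColor(z['im'],cv2.COLOR_RGB2HSV)
    big=(X>.45)&(X<.8)&(Y<0.05)&(Y>-.35) 
    tab=(Z<.005)&(abs(Y)<.4)&(X>.2)&(X<.8)
    print(n,'table z',np.nanmedian(Z[tab]), 'white?')
    white=(hsv[...,1]<60)&(hsv[...,2]>120)&(Z>.01)&(Z<.04)
    lab,N=None,None
    k,l,st,ce=cv2.connectedComponentsWithStats(white.astype(np.uint8))
    for i in range(1,k):
        if st[i,4]>800:
            P=W[l==i];print('white',st[i],rect(P),np.nanmedian(P[:,2]))
    blue=(hsv[...,0]>100)&(hsv[...,0]<130)&(hsv[...,1]>120)&(Z>.02)&(Z<.1)
    k,l,st,ce=cv2.connectedComponentsWithStats(blue.astype(np.uint8))
    for i in range(1,k):
        if st[i,4]>100:
            P=W[l==i];zt=np.nanpercentile(P[:,2],90);Q=P[P[:,2]>zt-.006];print('blue',st[i],rect(Q),zt)
    # plank: z about .048
    m=(Y>.1)&(Y<.5)&(X>.3)&(X<.75)&(Z>.02)
    pl=m&(Z>.043)&(Z<.053)&(hsv[...,0]<20)&(hsv[...,1]<215)
    red=m&(Z>.036)&(Z<.05)&((hsv[...,0]<6)|(hsv[...,0]>172))&(hsv[...,1]>180)
    for nm,q in(('plank',pl),('red',red)):
        k,l,st,ce=cv2.connectedComponentsWithStats(q.astype(np.uint8))
        for i in range(1,k):
            if st[i,4]>100:
                P=W[l==i];print(nm,st[i],rect(P),np.nanmedian(P[:,2]))
```

```text
top_0.05 table z 0.0008132334531227858 white?
white [ 325  150  113   69 4093] ((612.3727416992188, -230.63230895996094), (102.37833404541016, 221.244873046875), 12.463909149169922) 0.01906046587544008
white [ 356  265   84   59 2203] ((381.3226318359375, -258.1054382324219), (73.40633392333984, 163.7578125), 18.870771408081055) 0.01419289313189176
blue [364 178  42  17 331] ((602.2378540039062, -232.57614135742188), (16.952747344970703, 78.24797058105469), 12.371201515197754) 0.05336133515353958
blue [385 288  30  14 165] ((381.138427734375, -255.99221801757812), (11.932785034179688, 58.264404296875), 20.471435546875) 0.040380949493701565
blue [525 384  35  36 882] ((158.05343627929688, -541.80224609375), (63.13016891479492, 39.36812210083008), 28.060434341430664) 0.06582401032443508
plank [ 107  160  110   41 4134] ((624.5633544921875, 228.30421447753906), (81.60504913330078, 229.11294555664062), 0.3558400273323059) 0.048754103477847754
plank [107 249 111  19 884] ((462.467041015625, 227.38046264648438), (33.87151336669922, 228.3438720703125), 0.38490772247314453) 0.044842692283378
[... 1301 characters left out ...]
3.65264892578125), (17.80013656616211, 76.9585952758789), 12.35051155090332) 0.050583616001679134
plank [329 143 111  30 971] ((467.09869384765625, 226.84666442871094), (45.930274963378906, 231.84605407714844), 0.6285975575447083) 0.04468969801312961
plank [ 357  182  137   57 4170] ((622.4461669921875, 227.66363525390625), (83.24903106689453, 232.64027404785156), 0.14826703071594238) 0.047934964912707434
red [422 145  16  12 103] ((464.0454406738281, 321.2566833496094), (35.43341827392578, 29.40450668334961), 85.60819244384766) 0.04404144037459112
red [330 159  21  16 171] ((465.2952575683594, 130.76634216308594), (41.4224967956543, 35.36233139038086), 84.92221069335938) 0.04352484252291111
```

```bash
cat >> h.py <<'E'
def inc(p,rpy,start=None):
    """shift mm & rotvec deg from current (or given start pose 4x4) to world p, rpy"""
    T=pose(telemetry.get_obs()) if start is None else start
    Rt=R.from_euler('xyz',rpy,degrees=True).as_matrix()
    d=T[:3,:3].T@(np.array(p)-T[:3,3])*1000
    w=R.from_matrix(T[:3,:3].T@Rt).as_rotvec(degrees=True)
    print('inc',d.round(1).tolist(),w.round(2).tolist()); return d,w
E
python3 - <<'E'
from h import *
inc([.602,-.233,.2],[180,0,102.4])
z=np.load("pics/top_0.05.npz")
hsv=cv2.cvtColor(z['im'],cv2.COLOR_RGB2HSV)
for n,(u,v) in dict(pipe=(266,181),jar=(267,122)).items():print(n,z['W'][v-3:v+4,u-3:u+4].reshape(-1,3).mean(0))
E
```

```text
inc [-645.1, -526.9, 50.3] [-0.05, 0.03, 54.41]
pipe [0.62512318 0.0132914  0.00076574]
jar [0.73186211 0.00655174 0.08114946]
```

Emit:
play_rows([
  [[-645, -527, 50], [0, 0, 54.4], 0],
  [[-645, -527, 50], [0, 0, 54.4], 0],
  [[-645, -527, 50], [0, 0, 54.4], 0],
  [[-645, -527, 50], [0, 0, 54.4], 0],
  [[-645, -527, 50], [0, 0, 54.4], 0],
  [[-645, -527, 50], [0, 0, 54.4], 0],
  [[-645, -527, 50], [0, 0, 54.4], 0],
  [[-645, -527, 50], [0, 0, 54.4], 0],
  [[-645, -527, 50], [0, 0, 54.4], 0],
  [[-645, -527, 50], [0, 0, 54.4], 0],
  [[-645, -527, 50], [0, 0, 54.4], 0],
  [[-645, -527, 50], [0, 0, 54.4], 0],
  [[-645, -527, 50], [0, 0, 54.4], 0],
  [[-645, -527, 50], [0, 0, 54.4], 0],
  [[-645, -527, 50], [0, 0, 54.4], 0],
  [[-645, -527, 50], [0, 0, 54.4], 0],
  [[-645, -527, 50], [0, 0, 54.4], 0],
  [[-645, -527, 50], [0, 0, 54.4], 0],
  [[-645, -527, 50], [0, 0, 54.4], 0],
  [[-645, -527, 50], [0, 0, 54.4], 0],
])

```text
time: 2.15
ee_pos: [0.6017, -0.2321, 0.2004]
tcp_rot: [-180.0, -0.0, 102.4]
wrist_force: [-0.2, 0.1, 0.3]
opening: 0.0855
grasp_force: 0.0
```

Run:
```python
from h import *
im,d,W,T=snap("wrist")
hsv=cv2.cvtColor(im,cv2.COLOR_RGB2HSV);Z=W[...,2]
rect=lambda P:cv2.minAreaRect((P[:,:2]*1000).astype(np.float32))
near=np.hypot(W[...,0]-.61,W[...,1]+.23)<.16
for nm,q in (('white',(hsv[...,1]<60)&(hsv[...,2]>120)&(Z>.012)&(Z<.026)&near),('blue',(hsv[...,0]>100)&(hsv[...,0]<130)&(hsv[...,1]>120)&(Z>.044)&(Z<.06)&near)):
    k,l,st,ce=cv2.connectedComponentsWithStats(q.astype(np.uint8));i=1+st[1:,4].argmax();P=W[l==i]
    print(nm,st[i],rect(P),np.nanmedian(P[:,2]),np.nanpercentile(P[:,2],[5,95]))
```

```text
pics/wrist_2.15
white [  234    79   104   205 15454] ((610.6709594726562, -231.4397430419922), (101.00773620605469, 220.52183532714844), 12.22042179107666) 0.018550824260342408 [0.0170669  0.01977077]
blue [ 267  157   18   82 1420] ((601.8765869140625, -232.67742919921875), (16.39800262451172, 80.10086059570312), 11.967510223388672) 0.05055466286770893 [0.04928729 0.05160586]
```

View pics/wrist_2.15.png

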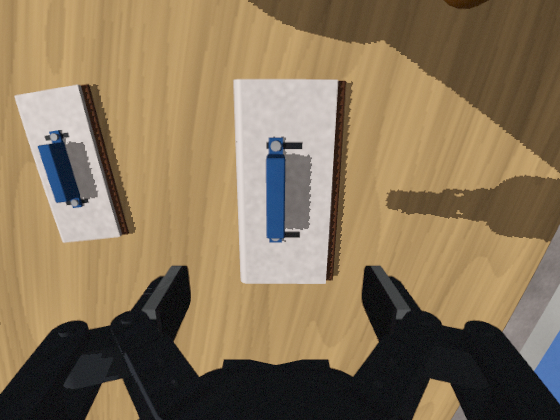

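The wrist view shows the large board in the centre, tongue on the right (world +x). The blue bar at (276,195) sits midway between the fingers.

Emit:
play_rows([
  [[0, 0, 40], [0, 0, 0.2], 0],
  [[0, 0, 80], [0, 0, 0.3], 0],
  [[0, 0, 115], [0, 0, 0.3], 0],
  [[0, 0, 140], [0, 0, 0.3], 0],
  [[0, 0, 153], [0, 0, 0.3], 0],
  [[0, 0, 159], [0, 0, 0.3], 0],
  [[0, 0, 159], [0, 0, 0.3], 0.3],
  [[0, 0, 159], [0, 0, 0.3], 0.6],
  [[0, 0, 159], [0, 0, 0.3], 1],
  [[0, 0, 159], [0, 0, 0.3], 1],
  [[0, 0, 159], [0, 0, 0.3], 1],
  [[0, 0, 159], [0, 0, 0.3], 1],
  [[0, 0, 159], [0, 0, 0.3], 1],
  [[0, 0, 159], [0, 0, 0.3], 1],
  [[0, 0, 159], [0, 0, 0.3], 1],
  [[0, 0, 159], [0, 0, 0.3], 1],
], grip_force=70)

```text
time: 3.8
ee_pos: [0.6023, -0.2331, 0.0422]
tcp_rot: [179.9, 0.0, 102.1]
wrist_force: [-1.5, 0.4, 5.9]
opening: 0.0168
grasp_force: 68.9
```

Emit:
play_rows([
  [[0, 0, -5], [0, 0, 0], 1],
  [[0, 0, -20], [0, 0, 0], 1],
  [[0, 0, -50], [0, 0, 0], 1],
  [[0, 0, -90], [0, 0, 0], 1],
  [[0, 0, -130], [0, 0, 0], 1],
  [[0, 0, -170], [0, 0, 0], 1],
  [[0, 0, -190], [0, 0, 0], 1],
  [[0, 0, -200], [0, 0, 0], 1],
  [[0, 0, -200], [0, 0, 0], 1],
  [[0, 0, -200], [0, 0, 0], 1],
])

```text
time: 4.8
ee_pos: [0.6017, -0.2328, 0.2399]
tcp_rot: [-179.9, -0.1, 102.1]
wrist_force: [-0.3, 0.1, -3.8]
opening: 0.0171
grasp_force: 68.7
```

Run:
```python
from h import *
inc([.50,.225,.24],[180,0,90.2])
```

```text
inc [468.9, -3.4, 0.4] [-0.1, -0.05, 11.91]
```

Emit:
play_rows([
  [[10, 0, 0], [0, 0, 1], 1],
  [[35, 0, 0], [0, 0, 2], 1],
  [[70, 0, 0], [0, 0, 3], 1],
  [[110, 0, 0], [0, 0, 4], 1],
  [[150, -1, 0], [0, 0, 5], 1],
  [[190, -1, 0], [0, 0, 6], 1],
  [[230, -2, 0], [0, 0, 7], 1],
  [[270, -2, 0], [0, 0, 8], 1],
  [[310, -3, 0], [0, 0, 9], 1],
  [[350, -3, 0], [0, 0, 10], 1],
  [[390, -3, 0], [0, 0, 11], 1],
  [[425, -3, 0], [0, 0, 12], 1],
  [[450, -3, 0], [0, 0, 12], 1],
  [[465, -3, 0], [0, 0, 12], 1],
  [[469, -3, 0], [0, 0, 12], 1],
  [[469, -3, 0], [0, 0, 12], 1],
  [[469, -3, 0], [0, 0, 12], 1],
])

```text
time: 6.5
ee_pos: [0.5009, 0.2241, 0.241]
tcp_rot: [-180.0, 0.0, 90.1]
wrist_force: [-0.0, -0.3, -3.3]
opening: 0.0171
grasp_force: 68.7
```

Run:
```python
from h import *
o=telemetry.get_obs();print(o['ee_pos'],o['tcp_rot'])
im,d,W,T=snap("wrist");Tp=pose(o)
L=(W-Tp[:3,3])@Tp[:3,:3]*1000  # tool frame
hsv=cv2.cvtColor(im,cv2.COLOR_RGB2HSV)
q=(hsv[...,1]<60)&(hsv[...,2]>120)&(L[...,2]>10)&(L[...,2]<45)&(abs(L[...,1])<90)
k,l,st,ce=cv2.connectedComponentsWithStats(q.astype(np.uint8));i=1+st[1:,4].argmax();P=L[l==i]
print(st[i],cv2.minAreaRect(P[:,:2].astype(np.float32)))
c=P.mean(0);A=np.c_[P[:,:2]-c[:2],np.ones(len(P))];s=np.linalg.lstsq(A,P[:,2],rcond=None)[0];print('plane z slopes deg',np.degrees(s[:2]),s[2],c)
for nm,sel in(('ymin/max by x',None),):
  for x0 in(-20,0,30,60,90):
    Q=P[abs(P[:,0]-x0)<4]
    if len(Q):print(x0,np.percentile(Q[:,1],[1,99]),len(Q))
print(np.percentile(P[:,0],[.5,99.5]))
snap("top")
```

```text
[0.50085235 0.22408325 0.24100961] [-1.79979584e+02  3.01214361e-02  9.00578796e+01]
pics/wrist_6.50
[  188    38   219   268 42716] ((40.585105895996094, 10.842018127441406), (103.72588348388672, 139.6272430419922), 89.94235229492188)
plane z slopes deg [-0.12182344 -0.19771448] 23.712870954291976 [59.54551582 11.65971519 23.71287095]
-20 [-39.33858349  58.6505881 ] 700
0 [-38.88998948  58.14230117] 1331
30 [-39.13751205  58.50783136] 2135
60 [-38.45993775  58.05371675] 3306
90 [-38.65543481  58.22452768] 3918
[-22.44675248 109.71535406]
pics/top_6.55
```

View pics/wrist_6.50.png

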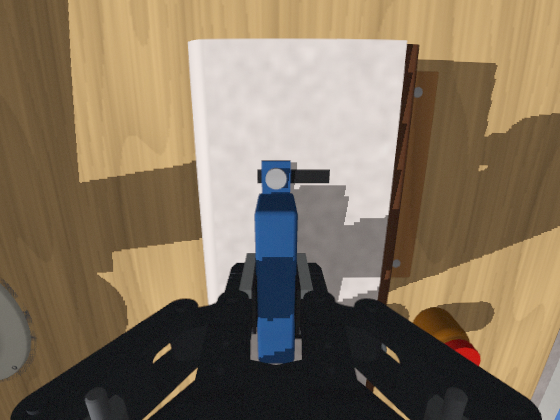

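The wrist view shows the held board with its tongue at the right (columns 405–418). To the right of that are the plank's far edge near column 437 and its ends near rows 72 and 277.

Run:
```python
from h import *
z=np.load("pics/wrist_6.50.npz");W=z['W']
m=(W[...,2]>.040)&(W[...,2]<.056)&(W[...,0]>.55)&(W[...,0]<.7)
P=W[m];print(len(P),np.median(P[:,2]),cv2.minAreaRect((P[:,:2]*1000).astype(np.float32)))
xs=[];ys=[]
for y in np.arange(.13,.34,.01):
    Q=P[abs(P[:,1]-y)<.005]
    if len(Q)>5: xs.append(np.percentile(Q[:,0],99));ys.append(y)
p=np.polyfit(ys,xs,1);print('far edge x at .228',np.polyval(p,.228),'slope deg',np.degrees(p[0]))
print('y ends',np.percentile(P[:,1],[.3,99.7]))
# top view: edges of plank by row/col
z=np.load("pics/top_0.05.npz");W=z['W'];m=(W[...,2]>.044)&(W[...,2]<.054)&(W[...,0]>.56)&(W[...,0]<.69)&(W[...,1]>.1)&(W[...,1]<.36)
P=W[m];lo=[];hi=[];ys=np.arange(.125,.335,.01)
for y in ys:
    Q=P[abs(P[:,1]-y)<.005];lo.append(Q[:,0].min());hi.append(Q[:,0].max())
a=np.polyfit(ys,lo,1);b=np.polyfit(ys,hi,1);print('top near/far',np.polyval(a,.228),np.polyval(b,.228),np.degrees(a[0]),np.degrees(b[0]),np.percentile(P[:,1],[.5,99.5]))
```

```text
4204 0.04852198271018618 ((650.6827392578125, 177.445068359375), (24.69586944580078, 332.0237731933594), 0.146588534116745)
far edge x at .228 0.6617823597409249 slope deg -0.05279491910160563
y ends [0.11547015 0.34222249]
top near/far 0.5844027526274056 0.6637912982198778 -0.3882562101884549 -0.12912854133245008 [0.11442777 0.34060167]
```

```bash
cat >> h.py <<'E'
DX,DY,DYAW=.583,.228,0.2
BX,BZ=8.5,41.9
def tcp(th,tx,tz,y=0):
    """tongue tip at deck (tx,tz) mm, tilt th deg -> world TCP & rpy"""
    c,s=np.cos(np.radians(th)),np.sin(np.radians(th)); a,b=BX+60,BZ-8
    X,Z=tx+a*c-b*s,tz+a*s+b*c
    cy,sy=np.cos(np.radians(DYAW)),np.sin(np.radians(DYAW))
    p=np.array([DX-(X*cy-y*sy)/1000,DY-(X*sy+y*cy)/1000,Z/1000])
    Rm=R.from_euler('xyz',[180,0,90+DYAW],degrees=True)*R.from_rotvec([th,0,0],degrees=True)
    return p,Rm.as_euler('xyz',degrees=True)
def tip():
    """measured -> tilt, tip deck coords"""
    o=telemetry.get_obs();T=pose(o);z=T[:3,2]
    th=np.degrees(np.arctan2(-z[0],-z[2]));c,s=np.cos(np.radians(th)),np.sin(np.radians(th));a,b=BX+60,BZ-8
    X=(DX-T[0,3])*1000;Z=T[2,3]*1000
    print('t',round(o['time'],2),'tilt',th.round(2),'tip x,z',(X-a*c+b*s).round(2),(Z-a*s-b*c).round(2),'y',((DY-T[1,3])*1000).round(2),'F',o['wrist_force'].round(1),'M',o['torque'].round(2),'rot',o['tcp_rot'].round(2),'q',o['q'].round(0))
E
python3 - <<'E'
from h import *
tip()
for w in((20,10,120),(20,10,60),(20,8,36)):print(w);inc(*tcp(*w))
E
```

```text
t 6.6 tilt -0.0 tip x,z 13.54 207.35 y 3.98 F [ 0.2 -0.1 -3.4] M [-0.01 -0.01 -0.01] rot [1.800e+02 1.000e-02 9.003e+01] q [ 24.   5.   9.  94.  -0. 114.]
(20, 10, 120)
inc [3.8, 19.3, 66.0] [20.0, -0.02, -0.17]
(20, 10, 60)
inc [3.8, 19.3, 126.0] [20.0, -0.02, -0.17]
(20, 8, 36)
inc [3.8, 21.3, 150.0] [20.0, -0.02, -0.17]
```

Emit:
play_rows([
  [[1, 5, 10], [4, 0, 0], 1],
  [[2, 10, 30], [8, 0, 0], 1],
  [[4, 15, 50], [13, 0, -0.2], 1],
  [[4, 19, 66], [17, 0, -0.2], 1],
  [[4, 19, 85], [20, 0, -0.2], 1],
  [[4, 19.3, 105], [20, 0, -0.2], 1],
  [[4, 19.3, 118], [20, 0, -0.2], 1],
  [[4, 19.3, 124], [20, 0, -0.2], 1],
  [[4, 19.3, 126], [20, 0, -0.2], 1],
  [[4, 19.3, 126], [20, 0, -0.2], 1],
  [[4, 19.3, 126], [20, 0, -0.2], 1],
])

```text
time: 7.7
ee_pos: [0.5202, 0.2292, 0.1165]
tcp_rot: [-160.1, -0.1, 90.3]
wrist_force: [0.6, 0.3, -2.4]
opening: 0.0169
grasp_force: 69.5
```

Run:
```python
from h import *
tip();inc(*tcp(20,8,36));o=telemetry.get_obs()
im,d,W,T=snap("wrist");Tp=pose(o)
L=(W-Tp[:3,3])@Tp[:3,:3]*1000
hsv=cv2.cvtColor(im,cv2.COLOR_RGB2HSV)
q=(hsv[...,1]<60)&(hsv[...,2]>120)&(L[...,2]>10)&(L[...,2]<45)&(abs(L[...,1])<90)
k,l,st,ce=cv2.connectedComponentsWithStats(q.astype(np.uint8));i=1+st[1:,4].argmax();P=L[l==i]
c=P.mean(0);A=np.c_[P[:,:2]-c[:2],np.ones(len(P))];s=np.linalg.lstsq(A,P[:,2],rcond=None)[0];print('slopes deg',np.degrees(s[:2]),s[2],c)
for x0 in(30,60,90):
    Q=P[abs(P[:,0]-x0)<4];print(x0,np.percentile(Q[:,1],[1,99]))
# plank from close
m=(W[...,2]>.044)&(W[...,2]<.053)&(W[...,0]>.56)&(W[...,0]<.69)&(W[...,1]<.345)
P=W[m];print(len(P),np.median(P[:,2]))
for y in np.arange(.13,.341,.03):
    Q=P[abs(P[:,1]-y)<.008]
    if len(Q)>20:print(y,np.percentile(Q[:,0],[1,99]),len(Q))
print(P[:,1].max(),P[:,1].min())
snap("scene")
```

```text
t 7.7 tilt 19.9 tip x,z 9.95 61.32 y -1.23 F [ 0.6  0.3 -2.4] M [-0.04 -0.49  0.04] rot [-1.601e+02 -7.000e-02  9.031e+01] q [ 21.  25.  17. 101.   7. 109.]
inc [-1.5, 10.5, 23.0] [0.1, -0.03, 0.13]
pics/wrist_7.70
slopes deg [-0.12666128 -0.21920769] 23.545017158380993 [59.43746816 11.50446554 23.54501716]
30 [-38.96176918  58.24408109]
60 [-38.57771315  57.82894209]
90 [-38.95104777  58.07314124]
43432 0.04855477070467189
0.16 [0.61359248 0.6620314 ] 1373
0.19 [0.58339918 0.66167783] 3110
0.22 [0.5835903 0.6615871] 3626
0.25 [0.58339002 0.65702616] 3995
0.28 [0.58281997 0.64960065] 4181
0.31 [0.58272485 0.64298398] 4295
0.33999999999999997 [0.58256077 0.63721159] 2932
0.3433010926611389 0.1390680935224234
pics/scene_7.75
```

```bash
cd pics; python3 -c "
import cv2,glob
a=cv2.imread(sorted(glob.glob('wrist_7*.png')+glob.glob('wrist_8*.png'))[-1]);b=cv2.imread(sorted(glob.glob('scene_7*.png')+glob.glob('scene_8*.png'))[-1])[110:250,320:500]
a=cv2.resize(a,(400,300));b=cv2.resize(b,(386,300),interpolation=2);cv2.imwrite('cmp1.png',cv2.hconcat([a,b]))"
```

```text
(no output)
```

View pics/cmp1.png

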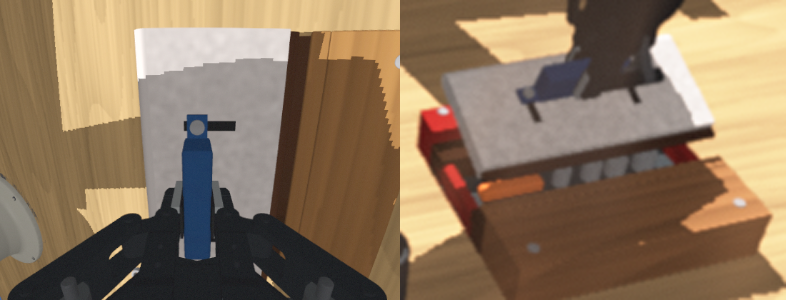

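Left panel: the tilted board is gripped unslipped, with a gap between its tongue and the plank lip. Right panel: it is above the well with the round edge up, clear of the plank. I'll lower it to groove height next.

Emit:
play_rows([
  [[-1, 4, 8], [0, 0, 0.1], 1],
  [[-1.5, 7.5, 16], [0, 0, 0.1], 1],
  [[-1.5, 9.5, 20.5], [0.1, 0, 0.1], 1],
  [[-1.5, 10.2, 22.2], [0.1, 0, 0.1], 1],
  [[-1.5, 10.5, 23], [0.1, 0, 0.1], 1],
  [[-1.5, 10.5, 23], [0.1, 0, 0.1], 1],
  [[-1.5, 10.5, 23], [0.1, 0, 0.1], 1],
])

```text
time: 8.5
ee_pos: [0.522, 0.2277, 0.0903]
tcp_rot: [-159.9, -0.0, 90.2]
wrist_force: [1.0, -0.8, -3.2]
opening: 0.017
grasp_force: 69.5
```

Run:
```python
from h import *
tip();inc(*tcp(20,-1,36));inc(*tcp(20,-4.5,35.8))
```

```text
t 8.5 tilt 20.08 tip x,z 8.26 34.97 y 0.3 F [ 1.  -0.8 -3.2] M [ 0.01 -0.48 -0.02] rot [-1.5992e+02 -1.0000e-02  9.0210e+01] q [ 20.  26.  15.  98.   7. 109.]
inc [0.1, 8.3, -4.1] [-0.08, -0.0, 0.02]
inc [0.1, 11.7, -5.1] [-0.08, -0.0, 0.02]
```

```bash
cat >> h.py <<'E'
def avg(n=12):
    P=[];A=[];F=[];M=[];t=0
    for _ in range(n):
        camera("top");o=telemetry.get_obs();P.append(o['ee_pos']);A.append(R.from_euler('xyz',o['tcp_rot'],degrees=True).as_quat());F.append(o['wrist_force']);M.append(o['torque'])
    T=np.eye(4);T[:3,3]=np.mean(P,0);T[:3,:3]=R.from_quat(A).mean().as_matrix()
    z=T[:3,2];th=np.degrees(np.arctan2(-z[0],-z[2]));c,s=np.cos(np.radians(th)),np.sin(np.radians(th));a,b=BX+60,BZ-8
    X=(DX-T[0,3])*1000;Z=T[2,3]*1000
    print('t',round(o['time'],2),'std mm',(np.std(P,0)*1000).round(2),'tilt',th.round(2),'tip x,z',(X-a*c+b*s).round(2),(Z-a*s-b*c).round(2),'y',((DY-T[1,3])*1000).round(2),'F',np.mean(F,0).round(1),'M',np.mean(M,0).round(2),'rot',R.from_matrix(T[:3,:3]).as_euler('xyz',degrees=True).round(2))
    return T
E
python3 - <<'E'
from h import *
T=avg();inc(*tcp(20,-1,36),start=T);inc(*tcp(20,-4.5,35.8),start=T)
E
```

```text
t 9.1 std mm [0.04 0.02 0.11] tilt 20.09 tip x,z 8.33 34.85 y 0.36 F [ 0.  -0.1 -2.8] M [-0.01 -0.51  0.  ] rot [-159.91   -0.     90.21]
inc [0.1, 8.3, -4.2] [-0.09, -0.0, 0.01]
inc [0.1, 11.7, -5.2] [-0.09, -0.0, 0.01]
```

Emit:
play_rows([
  [[0, 0, -1], [0, 0, 0], 1],
  [[0, 2, -1.8], [0, 0, 0], 1],
  [[0, 4, -2.5], [0, 0, 0], 1],
  [[0, 6, -3.2], [0, 0, 0], 1],
  [[0, 7.5, -3.8], [0, 0, 0], 1],
  [[0, 8.5, -4.2], [0, 0, 0], 1],
  [[0, 8.5, -4.2], [0, 0, 0], 1],
  [[0, 9.5, -4.5], [0, 0, 0], 1],
  [[0, 10.5, -4.8], [0, 0, 0], 1],
  [[0, 11.2, -5.1], [0, 0, 0], 1],
  [[0, 11.7, -5.2], [0, 0, 0], 1],
  [[0, 11.7, -5.2], [0, 0, 0], 1],
])

```text
time: 10.3
ee_pos: [0.5347, 0.2277, 0.0909]
tcp_rot: [-159.9, 0.0, 90.2]
wrist_force: [0.0, 0.0, -2.5]
opening: 0.0169
grasp_force: 69.5
```

Run:
```python
from h import *
T=avg(6)
s=lambda t:(30.6+8*np.cos(np.radians(t))-10*np.sin(np.radians(t)))
for th in(20,15,12): 
  x=-(10*(np.cos(np.radians(th))-np.sin(np.radians(th)))-1.3);print(th,x,s(th));inc(*tcp(th,x,s(th)),start=T)
W=snap("wrist")[2]
```

```text
t 10.6 std mm [0.03 0.01 0.02] tilt 20.1 tip x,z -4.36 35.56 y 0.34 F [-0.5  0.1 -2.7] M [-0.01 -0.5   0.01] rot [-159.9     0.     90.21]
20 -4.676724774602397 34.69733953303058
inc [0.2, 0.5, 0.8] [-0.1, 0.0, 0.01]
15 -5.771067811865476 35.739216159287345
inc [0.2, -1.5, 5.6] [-5.1, 0.0, 0.01]
12 -6.402359099160463 36.34606389769285
inc [0.2, -2.4, 8.6] [-8.1, 0.0, 0.01]
pics/wrist_10.60
```

Emit:
play_rows([
  [[0.2, -0.3, 1.5], [-1, 0, 0], 1],
  [[0.2, -0.6, 2.6], [-2, 0, 0], 1],
  [[0.2, -0.9, 3.6], [-3, 0, 0], 1],
  [[0.2, -1.2, 4.6], [-4, 0, 0], 1],
  [[0.2, -1.5, 5.6], [-5.1, 0, 0], 1],
  [[0.2, -1.5, 5.6], [-5.1, 0, 0], 1],
  [[0.2, -1.8, 6.6], [-6, 0, 0], 1],
  [[0.2, -2.1, 7.6], [-7, 0, 0], 1],
  [[0.2, -2.4, 8.6], [-8.1, 0, 0], 1],
  [[0.2, -2.4, 8.6], [-8.1, 0, 0], 1],
  [[0.2, -2.4, 8.6], [-8.1, 0, 0], 1],
])

```text
time: 11.75
ee_pos: [0.53, 0.2279, 0.084]
tcp_rot: [-168.1, -0.0, 90.2]
wrist_force: [6.0, 0.4, 1.3]
opening: 0.0171
grasp_force: 70.3
```

```bash
cat > n.py <<'E'
from h import *
import sys
T=avg(6)
s=lambda t,c:(30+c+8*np.cos(np.radians(t))-10*np.sin(np.radians(t)))
for th in map(float,sys.argv[1].split(',')):
  x=-(10*(np.cos(np.radians(th))-np.sin(np.radians(th)))-float(sys.argv[2]));z=s(th,float(sys.argv[3]));print(th,round(x,2),round(z,2));inc(*tcp(th,x,z),start=T)
E
python3 n.py 12,8,5 1.3 0.6
```

```text
t 12.05 std mm [0.01 0.01 0.03] tilt 11.89 tip x,z -7.05 36.64 y 0.07 F [5.4 0.3 2.1] M [ 0.03 -1.09  0.04] rot [-1.6811e+02 -2.0000e-02  9.0210e+01]
12.0 -6.4 36.35
inc [-0.1, -0.5, 0.3] [0.11, -0.02, 0.01]
8.0 -7.21 37.13
inc [-0.1, -2.1, 4.2] [-3.89, -0.02, 0.01]
5.0 -7.79 37.7
inc [-0.1, -3.1, 7.3] [-6.89, -0.02, 0.01]
```

Emit:
play_rows([
  [[0, -0.8, 1.2], [-1, 0, 0], 1],
  [[0, -1.2, 2.2], [-2, 0, 0], 1],
  [[0, -1.6, 3.2], [-3, 0, 0], 1],
  [[0, -2.1, 4.2], [-3.9, 0, 0], 1],
  [[0, -2.1, 4.2], [-3.9, 0, 0], 1],
  [[0, -2.4, 5.2], [-4.9, 0, 0], 1],
  [[0, -2.8, 6.2], [-5.9, 0, 0], 1],
  [[0, -3.1, 7.3], [-6.9, 0, 0], 1],
  [[0, -3.1, 7.3], [-6.9, 0, 0], 1],
  [[0, -3.1, 7.3], [-6.9, 0, 0], 1],
])

```text
time: 13.05
ee_pos: [0.5255, 0.2279, 0.0769]
tcp_rot: [-175.0, -0.0, 90.2]
wrist_force: [6.6, 1.5, -3.4]
opening: 0.0166
grasp_force: 69.5
```

```bash
python3 n.py 5,2.5,0 1.3 0.4
```

```text
t 13.35 std mm [0.01 0.01 0.02] tilt 5.01 tip x,z -7.77 37.09 y 0.11 F [ 5.8  1.  -2.6] M [ 0.15 -1.67 -0.05] rot [-174.99    0.     90.2 ]
5.0 -7.79 37.5
inc [-0.1, -0.0, -0.4] [-0.01, 0.0, 0.0]
2.5 -8.25 37.96
inc [-0.1, -1.0, 2.1] [-2.51, 0.0, 0.0]
0.0 -8.7 38.4
inc [-0.1, -1.9, 4.7] [-5.01, 0.0, 0.0]
```

Emit:
play_rows([
  [[0, -0.3, 0.5], [-1, 0, 0], 1],
  [[0, -0.6, 1.3], [-1.7, 0, 0], 1],
  [[0, -1.0, 2.1], [-2.5, 0, 0], 1],
  [[0, -1.0, 2.1], [-2.5, 0, 0], 1],
  [[0, -1.3, 2.8], [-3.3, 0, 0], 1],
  [[0, -1.6, 3.6], [-4.1, 0, 0], 1],
  [[0, -1.9, 4.5], [-5, 0, 0], 1],
  [[0, -1.9, 4.5], [-5, 0, 0], 1],
])

```text
time: 14.15
ee_pos: [0.5224, 0.2278, 0.0724]
tcp_rot: [-179.9, 0.0, 90.2]
wrist_force: [6.5, 2.1, -7.6]
opening: 0.017
grasp_force: 68.8
```

```bash
python3 n.py 0 1.3 0.0
```

```text
t 14.45 std mm [0.03 0.01 0.02] tilt 0.1 tip x,z -7.96 38.35 y 0.17 F [ 5.   2.1 -5.9] M [ 0.34 -1.26 -0.03] rot [-179.9     0.     90.21]
0.0 -8.7 38.0
inc [-0.0, 0.7, 0.5] [-0.1, 0.0, 0.01]
```

Emit:
play_rows([
  [[0, 0.5, 0.2], [0, 0, 0], 1],
  [[0, 1, 0.4], [0, 0, 0], 1],
  [[0, 1.5, 0.6], [0, 0, 0], 1],
  [[0, 1.5, 0.8], [0, 0, 0], 1],
  [[0, 1.5, 0.8], [0, 0, 0], 1],
])

```text
time: 14.95
ee_pos: [0.5236, 0.2278, 0.0722]
tcp_rot: [-179.8, -0.0, 90.2]
wrist_force: [-4.9, 1.0, 3.2]
opening: 0.0167
grasp_force: 70.3
```

```bash
python3 n.py 0 0 0.0
```

```text
t 15.25 std mm [0.01 0.01 0.01] tilt 0.15 tip x,z -9.06 38.14 y 0.16 F [-5.5  1.   2.8] M [ 0.21  1.   -0.01] rot [-179.85   -0.     90.22]
0.0 -10.0 38.0
inc [-0.1, 0.9, 0.3] [-0.15, -0.0, 0.02]
```

Emit:
play_rows([
  [[0, 0.4, 0], [-0.1, 0, 0], 1],
  [[0, 0.8, 0], [-0.1, 0, 0], 1],
  [[0, 1.2, 0], [-0.1, 0, 0], 1],
  [[0, 1.2, 0], [-0.1, 0, 0], 1],
])

```text
time: 15.65
ee_pos: [0.5238, 0.2278, 0.0722]
tcp_rot: [-179.8, -0.0, 90.2]
wrist_force: [-11.2, 0.2, 5.9]
opening: 0.0168
grasp_force: 71.0
```

```bash
python3 n.py 0 0 0.0
python3 - <<'E'
from h import *
im,d,W,T=snap("wrist");o=telemetry.get_obs()
Z=W[...,2];hsv=cv2.cvtColor(im,cv2.COLOR_RGB2HSV)
for y in(.19,.22,.25,.28,.31,.335):
    b=(abs(W[...,1]-y)<.004)
    w=b&(hsv[...,1]<60)&(Z>.044)&(Z<.053)&(W[...,0]>.47)&(W[...,0]<.62)
    p=b&(hsv[...,1]>90)&(Z>.044)&(Z<.053)&(W[...,0]>.57)&(W[...,0]<.68)
    if w.sum()>10 and p.sum()>10:print(y,np.percentile(W[w][:,0],[1,99]),np.percentile(W[p][:,0],[1,99]),np.median(W[w][:,2]),np.median(W[p][:,2]))
E
ls -t pics | head -2
```

```text
t 15.95 std mm [0.01 0.01 0.01] tilt 0.18 tip x,z -9.19 38.09 y 0.17 F [-11.4   0.7   6.1] M [ 0.16  2.22 -0.01] rot [-179.82   -0.     90.24]
0.0 -10.0 38.0
inc [-0.0, 0.7, 0.3] [-0.18, -0.0, 0.04]
pics/wrist_15.95
0.22 [0.47146034 0.58236488] [0.5837431  0.66115578] 0.04864152601251459 0.048521142689104596
0.25 [0.47153341 0.58195834] [0.58385385 0.6607626 ] 0.04863090156673544 0.04855962832380403
0.28 [0.48558796 0.58167958] [0.58343845 0.66090503] 0.04860518562795629 0.04856197447457525
0.31 [0.48520142 0.5814057 ] [0.58339742 0.6608145 ] 0.048606384318075235 0.04855983629487519
0.335 [0.48512767 0.58134908] [0.58311957 0.65633936] 0.04859730356044342 0.04857905745680921
wrist_15.95.npz
wrist_15.95.png
```

```bash
cd pics; python3 -c "
import cv2
a=cv2.imread('wrist_15.95.png')[0:300,180:480];cv2.imwrite('c2.png',cv2.resize(a,(600,600),interpolation=2))"
```

```text
(no output)
```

View pics/c2.png

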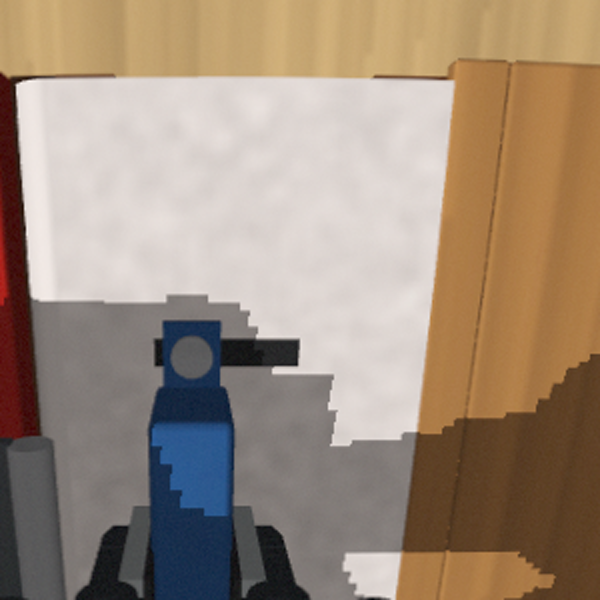

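The crop shows the shoulder tight against the plank with no visible gap, the ends in line, and the roller (lower left) over the board's edge. I'll ease off the push, open the jaws partly and lift straight up.

Emit:
play_rows([
  [[0, -0.5, -0.3], [0, 0, 0], 1],
  [[0, -0.8, -0.5], [0, 0, 0], 0.9],
  [[0, -0.8, -0.5], [0, 0, 0], 0.75],
  [[0, -0.8, -0.5], [0, 0, 0], 0.65],
  [[0, -0.8, -0.5], [0, 0, 0], 0.65],
  [[0, -0.8, -0.5], [0, 0, 0], 0.65],
  [[0, -0.8, -0.5], [0, 0, 0], 0.65],
  [[0, -0.8, -0.5], [0, 0, 0], 0.65],
])

```text
time: 16.8
ee_pos: [0.5246, 0.2278, 0.0726]
tcp_rot: [180.0, 0.0, 90.2]
wrist_force: [-0.4, 0.4, 0.3]
opening: 0.03
grasp_force: 0.0
```

Emit:
play_rows([
  [[0, 0, -5], [0, 0, 0], 0.65],
  [[0, 0, -15], [0, 0, 0], 0.65],
  [[0, 0, -35], [0, 0, 0], 0.65],
  [[0, 0, -65], [0, 0, 0], 0.65],
  [[0, 0, -100], [0, 0, 0], 0.65],
  [[0, 0, -130], [0, 0, 0], 0.65],
  [[0, 0, -150], [0, 0, 0], 0.65],
  [[0, 0, -160], [0, 0, 0], 0.65],
  [[0, 0, -160], [0, 0, 0], 0.65],
])

```text
time: 17.7
ee_pos: [0.525, 0.228, 0.2342]
tcp_rot: [179.9, -0.1, 90.2]
wrist_force: [0.7, -0.2, -0.8]
opening: 0.0297
grasp_force: 0.0
```

Run:
```python
from h import *
im,d,W,T=snap("wrist");cv2.imwrite("pics/fin.png",im[...,::-1])
Z=W[...,2];hsv=cv2.cvtColor(im,cv2.COLOR_RGB2HSV)
w=(hsv[...,1]<60)&(hsv[...,2]>60)&(Z>.04)&(Z<.055)&(W[...,0]>.46)&(W[...,0]<.6)&(abs(W[...,1]-.228)<.125)
P=W[w];print(cv2.minAreaRect((P[:,:2]*1000).astype(np.float32)))
A=np.c_[P[:,:2]-P[:,:2].mean(0),np.ones(len(P))];print(np.linalg.lstsq(A,P[:,2],rcond=None)[0])
for y in(.15,.19,.27,.31):
    b=(abs(W[...,1]-y)<.004);ww=b&w;p=b&(hsv[...,1]>90)&(Z>.044)&(Z<.053)&(W[...,0]>.57)&(W[...,0]<.68)
    if ww.any() and p.any(): print(y,W[ww][:,0].max(),W[p][:,0].min(),np.median(W[ww][:,2]),np.median(W[p][:,2]))
```

```text
pics/wrist_17.70
((524.2411499023438, 228.1631317138672), (117.20120239257812, 219.09706115722656), 0.3256981372833252)
[-0.00490749 -0.00019038  0.04870777]
0.15 0.5825947821414492 0.5831947513812031 0.048564581500395415 0.04856813412411032
0.19 0.5826484089701071 0.5833347004556945 0.048648919752909914 0.04850970808254429
0.27 0.5822924124891812 0.5830718987911923 0.048613611967476184 0.04855394722227324
0.31 0.5821777559886352 0.5825698556557701 0.04870614055702649 0.04856384108531822
```

View pics/fin.png

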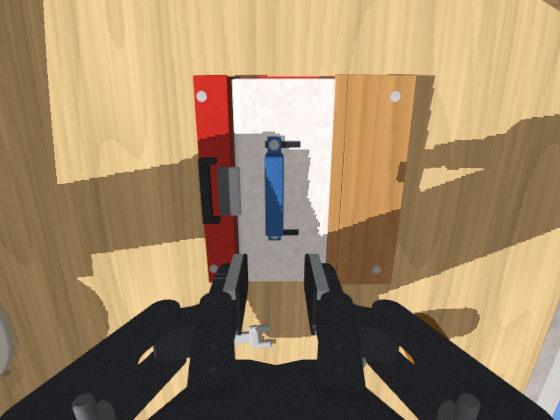

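The board lies flat and flush between the rail (column 215) and the plank (column 335), centred in y. The roller at (230,190) is over its edge and the gripper is clear.

```bash
python3 -c "
from h import *
print(workorder.job_done())"
```

```text
the job is handed in; nothing more can be done
None
```

The cover board is seated flat under the roller, snug to the plank and centred on it; the arm has let go and is clear, and I handed the job in at about 18 s (no verdict was returned).

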